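# Seat a carving on the splined turning head

## Robot

A 6-joint arm with a two-finger parallel gripper is mounted at the origin on the work surface. World frame = base frame: x ahead of the robot, y to its left, z up, the work surface at z = 0. Lengths are in m, angles in rad, forces in N, time in s.
With the tool pointing down it reaches from about 0.35 to 0.775 m from the base axis. Payload 7.3 kg.
Tool frame: the origin (TCP) lies at the centre of the arm's flange, where the gripper is bolted on; the fingertips stand 178 mm ahead of it and the grasp point (between the pads) lies 159 mm ahead of it (tip_extent is the distance from the TCP to the fingertips, in m); z points along the fingers, y is the line along which they close (so a half turn about z gives the same grasp; the last joint's range is limited). The gripper opens to 92 mm and grips with 3 to 60 N. Pads are 19 mm wide; open, the fingers measure 130 mm over their backs; the gripper's body (75 mm by 190 mm) begins 47 mm behind the grasp point.
Start: joints at [0.96, 0.342, 1.524, -0, 1.275, -0.146], TCP at [0.235, 0.469, 0.405] pointing down, gripper open.
Joint ranges: [-2.53, 2.53], [-0.77, 2.02], [0.04, 2.7], [-1, 4.14], [0.28, 2.66], [-3.11, 3.11]. Speed limits (rad/s): [2.57, 2.57, 3.14, 3.14, 3.14, 3.14].

## Interface

Orientations are given as [roll, pitch, yaw] about the fixed x, y, z axes, in that order (R = Rz(yaw) Ry(pitch) Rx(roll)).
In Python, from cell import * gives the robot as it stands.
- The arm moves only by the tool arm_command, never from a script. Its arguments are lists of equal length, an entry for each row: "xyz": the shift along the world's x, y, z in mm, a list of three; "spin": the turn about the world's z in degrees. In form: {"xyz": [[tx, ty, tz], ...], "spin": [spin, ...]}. A call has 1 to 20 rows; each row shifts and turns the commanded pose from where the row before left it; what a row does not reach is not made up. A row lasts 1/10 s, in which the tool goes at most 50 mm and 8.59 degrees, less where a joint would pass 70% of its speed; a pose out of reach is approached as far as the arm can. A call with a gripper value outside its range is refused whole. "jaw" is the opening, from -1 (shut) to 1 (fully open), set as the call begins (left out, the last holds). The fingers move at their own pace and stop on an object; "squeeze" is the grip in N (left out, the last holds). Time passes only in rows, so rows that do not move let the fingers close. It gives the time, the measured TCP pose, the force, the opening and the grip force at its end, in the units of the state.
- observe(): the state, without advancing time (a new reading comes with each control period).
- read_camera(name): name is "scene" or "top" or "wrist"; returns a dict with "img" (400x640x3 uint8, red, green, blue), "depth" (400x640 float32, m along the optical axis (not along the pixel's ray), 0 where there is no reading), "fx", "fy", "cx", "cy" (pixels), "dist_coeffs" ([k1, k2, p1, p2, k3] as OpenCV has them; the pictures are not rectified), "world_from_camera" (4x4, takes a point from camera to world coordinates). Camera axes: x right, y up, looking along -z (the intrinsics and any distortion apply to the point x, -y, -z); pixel columns grow to the right and rows downward; lengths in m; the calibration is good to about 2 mm. A picture is of the moment at which its call begins.
- hand_in(): hands the job in; it is judged then, once.
The state is a dict: "time": time; "qpos": joint angles; "qvel": joint speeds; "joint_efforts": joint torques, N m; "tool_pos": TCP position; "tool_rot": TCP orientation; "contact_force": force on the tool from outside, world axes, zero at the start; "torque": the same for the moment, N m; "opening": finger opening in m; "grip_force": force on a finger pad.
Only numpy, scipy, OpenCV 4.12 (cv2) and the standard library are available. Lean on these libraries where they do the work, as an engineer would, in place of code of your own. Each camera call takes 0.05 s, during which the arm holds its last target. There are 200 camera calls.

## Task

First blow the dust out of the turning head's socket: press the blower's black plunger all the way down to its stop and let it come back up. Then take the pointed leaf carving out of the wooden rack, turn it until the crossed fins of its stem mesh with the crossed slots of the steel spindle, and push it fully home against the spring, its flange flat on the spindle. Finish while holding it there, the gripper still pressing it down; leave the round carving, the chisel and the brush where they are.

Things in the scene. Friction and masses are not known exactly. Their poses are not given: they have to be found in the camera images.
- leaf: white marble leaf carving: flat upright panel 22 mm thick (along its x) with a toothed outline, 46 mm wide (its y) at 29 mm above the origin, 35 mm at 43, pointed top at 71, on a round steel flange 62 mm across, 8 mm thick. Origin: centre of the flange's underside; z up. About 0.32 kg. At the start upright in either hole of the rack, turned at random, flange on the rack's top
- stem_tip (a point): end of the leaf's stem, 30 mm straight below the leaf's origin, same axes. The stem is cross-shaped: two crossed fins 31 mm across and 10 mm thick, one along the leaf's x, one along its y, the last 5 mm tapered to a V edge. At the start the stem is down in one of the rack's two holes
- rosette: the other carving, a bystander: a round marble disc 54 mm across, 22 mm thick, on the same kind of flange and stem, total height 73 mm above its flange's underside (its origin); it stands in the rack's other hole
- rack: fixed wooden block 85 mm (x) by 235 mm (y) by 50 mm high, with two round through holes 38 mm across, at y = -75 and +75 mm from its centre. Origin: centre of its underside
- socket (a point): centre of the top face of the steel spindle (66 mm across, 90 mm above the table); z up. Its socket is cross-shaped, 36 mm deep: two slots 12.4 mm wide, 35 mm long, along this point's x and y; the stem fits at any quarter turn. It is turned at random; a stiff brake holds it (0.35 N m). Home: the leaf's origin at this point, flange flat on the face
- ejector (a joint): brass spring pin in the middle of the socket, 0 = up (its top 20 mm below the spindle's top face), grows as it is pushed down; 0.010 m when a stem is fully home. About 5 N at 0 and 9 N at 0.010: the carving's own weight does not push it down and it lifts the carving again when it is not pressed
- blower_top (a point): centre of the top of the blower's black plunger head, a disc 40 mm across, 9 mm thick, 113 mm above the table when up, on the turning head's housing
- machine: the turning head's fixed grey housing, 150 mm (x) by 270 mm (y) by 50 mm high, on a 170 by 290 by 6 mm plate; origin: centre of its underside. The spindle stands 60 mm to -y of its centre, the blower 75 mm to +y. A copper nozzle 8 mm thick runs from the blower towards the spindle, ending 54 mm from the spindle's axis, about 98 mm above the table
- blower (a joint): travel of the blower's plunger, 0 = up, 0.012 m = down on its stop, about 3 N to start and 8 N at the stop; it springs back up
- chisel: bystander: chisel 215 mm long and 22 mm thick, lying on the table beyond the rack
- brush: bystander: brush lying on the table beyond the work, up to about 30 mm high
Not all that is in view belongs to the job. What is shaped like the leaf but orange is not meant.

How it is judged:
On the way, in this order (a step that is already met when the one before it is completed fails the run):
1. the blower's plunger is pressed down to its stop (at least 10.5 of 12 mm) (value of joint blower above 0.0105 m), for 0.05 s.
2. the blower's plunger is back up and the leaf carving is lifted clear out of the rack (value of joint blower below 0.003 m and height (world z) of leaf above 0.085 m), for 0.1 s.
3. the leaf's stem has entered the slots by at least 14 mm (z of leaf in the frame of socket below 0.016 m and horizontal distance between leaf and socket below 0.005 m and angle between leaf's own z axis and vertical below 0.12 rad), for 0.05 s.
At the end, for the whole second after the job is handed in: the leaf carving is meshed and held home: flange within 2 mm of the spindle's face, within 4 mm of its axis, tilted less than 0.06 rad, the spring pin pushed down more than 8 mm, the gripper still touching the carving with more than 2 N, the blower's plunger up (z of leaf in the frame of socket below 0.002 m and horizontal distance between leaf and socket below 0.004 m and angle between leaf's own z axis and vertical below 0.06 rad and value of joint ejector above 0.008 m and contact force between the fingers and leaf above 2 N and value of joint blower below 0.003 m); the arm keeps its last pose, push and grip.
It fails at once if rosette moved more than 20 mm (distance of rosette from where it was at the start of the episode above 0.02 m).
It fails at once if chisel moved more than 30 mm (distance of chisel from where it was at the start of the episode above 0.03 m).
It fails at once if brush moved more than 30 mm (distance of brush from where it was at the start of the episode above 0.03 m).
It also fails if it takes over 48 s, if anything falls off the work surface, if the arm or the gripper's body presses on something with over 40 N, if the wrist force passes 120 N, or if a joint passes its speed limit or range.

## Working session

There is one attempt and no reset: what is moved stays moved. The work goes in short steps, Python scripts to look and compute and a tool call to move; the robot and the scene stay as the last step left them, time stands still between calls to the robot, and variables do not carry over. Pictures are saved under pics/ and viewed, at most 10 in all, crops included, and the job is handed in when it is done.

Besides the shell and the picture viewer there is one more tool, called by a JSON object that holds its "op" and its "data", one argument or row to a line. arm_command: Moves the arm, as the interface text tells. Its arguments: {"type":"object","properties":{"xyz":{"type":"array","items":{"type":"array","items":{"type":"number"}}},"spin":{"type":"array","items":{"type":"number"}},"jaw":{"type":"number"},"squeeze":{"type":"number"}},"required":["xyz","spin"]}

```bash
mkdir -p pics; cat > h.py <<'E'
from cell import *
import numpy as np, cv2
def cam(n):
    c=read_camera(n); c['K']=np.array([[c['fx'],0,c['cx']],[0,c['fy'],c['cy']],[0,0,1.]]); c['D']=np.array(c['dist_coeffs'],float); c['T']=np.array(c['world_from_camera']); return c
def ray(c,uv):
    p=cv2.undistortPoints(np.array(uv,float).reshape(-1,1,2),c['K'],c['D']).reshape(-1,2)
    d=np.c_[p[:,0],-p[:,1],-np.ones(len(p))]@c['T'][:3,:3].T
    return c['T'][:3,3],d
def onz(c,uv,z):
    o,d=ray(c,uv); return o+d*((z-o[2])/d[:,2])[:,None]
def cloud(c):
    v,u=np.nonzero(c['depth']>0); o,d=ray(c,np.c_[u,v]); return np.c_[u,v],o+d*c['depth'][v,u][:,None]
def save(c,f): cv2.imwrite('pics/'+f,c['img'][:,:,::-1])
E
python3 - <<'E'
from h import *
o=observe(); print(o['time'],o['tool_pos'],o['tool_rot'],o['opening'])
for n in ['top','scene']:
    c=cam(n); save(c,n+'0.png'); print(n,c['T'].round(3).tolist(),c['fx'],c['D'], (c['depth']>0).mean())
E
```

```text
0.0 [0.23521294 0.46919044 0.40402345] [-3.13999523e+00 -2.35350491e-04  2.67680323e+00] 0.09204536325250373
top [[-0.002, 0.984, -0.176, 0.465], [-1.0, -0.001, 0.003, -0.051], [0.003, 0.176, 0.984, 1.015], [0.0, 0.0, 0.0, 1.0]] 416.5915914448861 [-0.02796826  0.          0.          0.          0.        ] 0.99603125
scene [[0.155, -0.697, 0.7, 1.341], [0.988, 0.114, -0.105, -0.164], [-0.007, 0.708, 0.706, 0.846], [0.0, 0.0, 0.0, 1.0]] 432.3180807131188 [-0.10211081  0.          0.          0.          0.        ] 0.99591015625
```

View pics/top0.png

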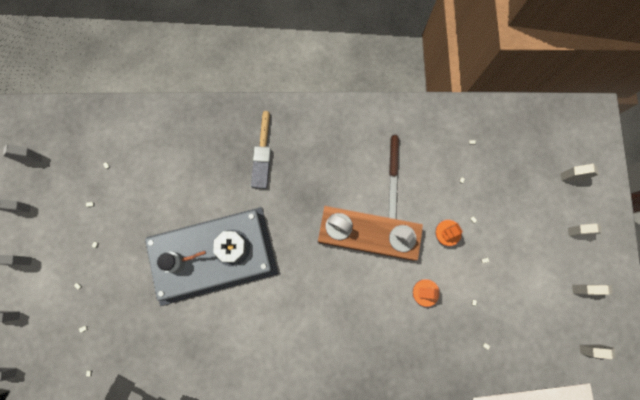

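View pics/scene0.png

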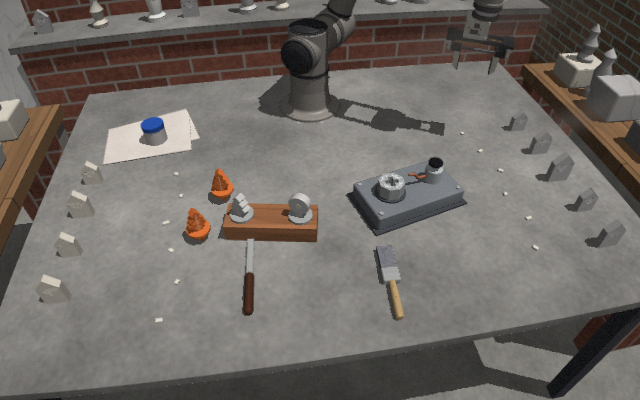

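Top view: the housing has the plunger at about (169,262) and the spindle with its cross at (229,247). The rack has the rosette at (340,227) and the leaf at (403,238), with orange decoys at (449,233) and (426,293). The scene view agrees: leaf (241,208), rosette (300,207). Next are coarse positions.

```bash
python3 - <<'E'
from h import *
for n,boxes in dict(top=dict(leaf=(385,220,425,260),ros=(322,208,358,245),spin=(208,227,250,268),blow=(152,245,186,278)),scene=dict(leaf=(225,190,258,224),ros=(284,190,316,224),spin=(372,168,410,206),blow=(420,152,448,186))).items():
    c=cam(n); uv,P=cloud(c); rgb=c['img'][uv[:,1],uv[:,0]].astype(int)
    for k,(a,b,d,e) in boxes.items():
        m=(uv[:,0]>=a)&(uv[:,0]<d)&(uv[:,1]>=b)&(uv[:,1]<e)
        Q=P[m]; zb=np.histogram(Q[:,2],bins=np.arange(-.005,.15,.01))[0]
        print(n,k,zb.tolist(), 'zmax',Q[:,2].max().round(4))
        for lo,hi in dict(leaf=[(.062,.135)],ros=[(.062,.135)],spin=[(.082,.098)],blow=[(.105,.122)])[k]:
            S=Q[(Q[:,2]>lo)&(Q[:,2]<hi)]
            if len(S): print('   med',np.median(S,0).round(4),'mid',((S.max(0)+S.min(0))/2).round(4),'ext',np.ptp(S,0).round(4))
        if k in('leaf','ros'):
            S=Q[(Q[:,2]>.051)&(Q[:,2]<.063)]; print('   flange',((S.max(0)+S.min(0))/2).round(4),np.ptp(S,0).round(4))
E
```

```text
top leaf [251, 7, 10, 11, 13, 771, 258, 12, 61, 40, 40, 57, 58, 0, 0] zmax 0.1218
   med [ 0.557  -0.2482  0.0971] mid [ 0.5576 -0.2522  0.092 ] ext [0.0429 0.0452 0.0596]
   flange [ 0.5559 -0.2539  0.0566] [0.0908 0.0858 0.0112]
top ros [66, 1, 5, 4, 8, 717, 235, 4, 9, 10, 32, 71, 164, 1, 0] zmax 0.1252
   med [ 0.5835 -0.1035  0.1161] mid [ 0.5855 -0.1046  0.0944] ext [0.0401 0.0531 0.0617]
   flange [ 0.5874 -0.1065  0.0563] [0.0842 0.0821 0.0106]
top spin [0, 0, 0, 0, 5, 909, 96, 54, 51, 596, 0, 0, 0, 0, 0] zmax 0.0948
   med [0.5361 0.1429 0.089 ] mid [0.5374 0.1439 0.0884] ext [0.0651 0.0676 0.0128]
top blow [2, 0, 0, 0, 7, 625, 23, 40, 34, 124, 1, 245, 14, 0, 0] zmax 0.1172
   med [0.5039 0.273  0.1122] mid [0.5041 0.2734 0.1117] ext [0.0388 0.0379 0.0111]
scene leaf [310, 12, 0, 9, 35, 286, 219, 22, 52, 48, 51, 37, 39, 0, 0] zmax 0.1229
   med [ 0.5663 -0.2496  0.0946] mid [ 0.5705 -0.2516  0.0926] ext [0.0419 0.0448 0.0608]
   flange [ 0.5556 -0.2521  0.0569] [0.0844 0.0833 0.0119]
scene ros [255, 0, 0, 0, 0, 221, 227, 22, 41, 52, 72, 74, 120, 0, 0] zmax 0.1248
   med [ 0.5952 -0.1059  0.105 ] mid [ 0.5918 -0.1065  0.0937] ext [0.0366 0.0561 0.0623]
   flange [ 0.5792 -0.1048  0.0568] [0.0789 0.0841 0.0115]
scene spin [159, 0, 0, 0, 0, 613, 114, 95, 109, 347, 4, 0, 0, 0, 0] zmax 0.0982
   med [0.5426 0.1428 0.0901] mid [0.5386 0.152  0.0898] ext [0.0694 0.0844 0.0155]
scene blow [253, 3, 0, 0, 0, 285, 43, 56, 53, 119, 1, 120, 14, 0, 0] zmax 0.1178
   med [0.507  0.2712 0.1132] mid [0.5037 0.2725 0.1114] ext [0.0396 0.0402 0.0127]
```

{"op": "arm_command", "data": {
  "xyz": [
    [27,-20,-6],
    [27,-20,-6],
    [27,-20,-6],
    [27,-20,-6],
    [27,-20,-6],
    [27,-20,-6],
    [27,-20,-6],
    [27,-20,-6],
    [27,-18,-6],
    [26,-18,-6],
    [0,0,0],
    [0,0,0]
  ],
  "spin": [0,0,0,0,0,0,0,0,0,0,0,0],
  "jaw": -1
}}

```text
time: 1.4
tool_pos: [0.5045, 0.2729, 0.3442]
tool_rot: [-3.141, -0.001, 2.675]
contact_force: [-0.5, -0.6, 0.4]
opening: 0.0022
grip_force: 0.0
```

```bash
python3 - <<'E'
from h import *
o=observe(); print(o['time'],o['tool_pos'],o['tool_rot'],o['opening'],o['contact_force'])
c=cam('wrist'); save(c,'w1.png'); T=np.eye(4)
from scipy.spatial.transform import Rotation as R
T[:3,:3]=R.from_euler('xyz',o['tool_rot']).as_matrix();T[:3,3]=o['tool_pos']
print((np.linalg.inv(T)@c['T']).round(3).tolist(),c['fx'],c['D'])
E
```

```text
1.4 [0.50452371 0.27286816 0.34416437] [-3.14086474e+00 -1.11635449e-03  2.67524533e+00] 0.0022366053679267928 [-0.53014395 -0.62030275  0.37801941]
[[0.001, 0.959, 0.285, 0.077], [1.0, -0.001, -0.0, 0.001], [-0.0, 0.285, -0.959, 0.021], [0.0, 0.0, 0.0, 1.0]] 319.9054729675088 [-0.05069719  0.          0.          0.          0.        ]
```

View pics/w1.png

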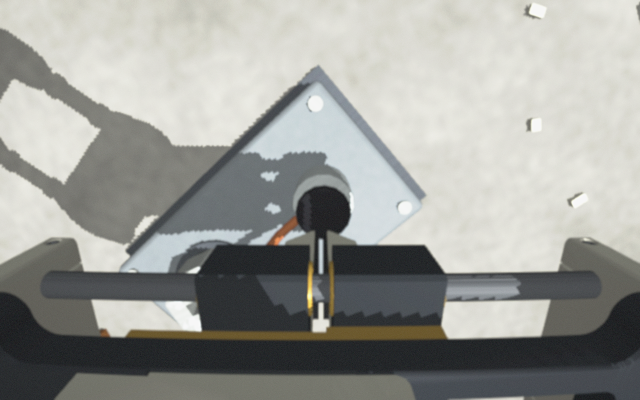

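The wrist view shows the closed fingertips over the black plunger at (322,205). I'll press it down now.

{"op": "arm_command", "data": {
  "xyz": [
    [0,0,-16],
    [0,0,-16],
    [0,0,-16],
    [0,0,-4],
    [0,0,-4],
    [0,0,-4],
    [0,0,-4],
    [0,0,-2],
    [0,0,-1],
    [0,0,0],
    [0,0,0]
  ],
  "spin": [0,0,0,0,0,0,0,0,0,0,0]
}}

```text
time: 2.55
tool_pos: [0.504, 0.2738, 0.2793]
tool_rot: [3.14, 0.0, 2.677]
contact_force: [-4.3, 0.2, 8.2]
opening: 0.0004
grip_force: 4.3
```

{"op": "arm_command", "data": {
  "xyz": [
    [0,0,-1],
    [0,0,-1],
    [0,0,0],
    [0,0,0]
  ],
  "spin": [0,0,0,0]
}}

```text
time: 2.95
tool_pos: [0.5038, 0.2738, 0.2791]
tool_rot: [3.139, 0.001, 2.677]
contact_force: [-9.1, -1.9, 21.2]
opening: 0.0003
grip_force: 10.5
```

{"op": "arm_command", "data": {
  "xyz": [
    [0,0,20],
    [0,0,40],
    [0,0,20],
    [20,-33,5],
    [20,-33,0],
    [20,-34,0],
    [21,-33,0],
    [21,-33,0],
    [0,0,0],
    [0,0,0]
  ],
  "spin": [0,0,0,0,0,0,0,0,0,0],
  "jaw": 1
}}

```text
time: 3.95
tool_pos: [0.6066, 0.1066, 0.3608]
tool_rot: [3.141, 0.0, 2.675]
contact_force: [-0.2, 1.1, -0.6]
opening: 0.0758
grip_force: 0.0
```

```bash
python3 - <<'E'
from h import *
o=observe(); print(o['time'],o['tool_pos'])
c=cam('wrist'); save(c,'w2.png')
E
```

```text
3.95 [0.60660023 0.10658707 0.36079268]
```

View pics/w2.png

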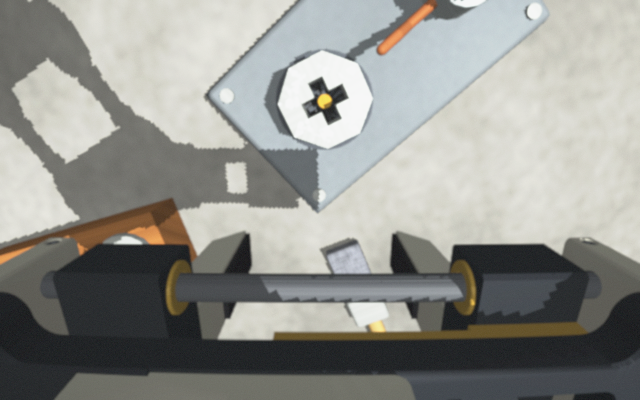

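The wrist view shows the spindle's white face at about (325,100) with its cross slots and brass pin. I'll measure it now, and again from a second position.

```bash
cat >> h.py <<'E'
def spindle(c,near,z=.09):
    g=c['img'].min(2); m=(g>225).astype(np.uint8)
    n,l,s,ce=cv2.connectedComponentsWithStats(m)
    i=min((i for i in range(1,n) if 800<s[i,4]<20000),key=lambda i:np.hypot(*(ce[i]-near)))
    pts=np.argwhere(l==i)[:,::-1]; hull=cv2.convexHull(pts.astype(np.int32))
    H=np.zeros_like(m); cv2.fillPoly(H,[hull],1)
    W=onz(c,np.argwhere(H)[:,::-1],z)[:,:2]
    mm=cv2.erode(H,np.ones((7,7)))&(l!=i)
    uv=np.argwhere(mm)[:,::-1]; Q=onz(c,uv,z)[:,:2]
    q=Q-W.mean(0); k=np.hypot(*q.T)<.02; q=q[k]; uv=uv[k]
    q0=q-q.mean(0); r=np.hypot(*q0.T); th=np.arctan2(q0[:,1],q0[:,0])
    ang=np.angle((r**4*np.exp(4j*th)).sum())/4
    return dict(face=W.mean(0),rad=np.sqrt(np.ptp(W,0)/2).tolist() and np.ptp(W,0),cross=q.mean(0)+W.mean(0),deg=np.degrees(ang),uv=np.argwhere(H)[:,::-1].mean(0),area=len(uv))
def tri(a,b):
    (o1,d1),(o2,d2)=a,b; d1=d1[0];d2=d2[0]
    s=np.linalg.lstsq(np.c_[d1,-d2],o2-o1,rcond=None)[0]; p,q=o1+s[0]*d1,o2+s[1]*d2
    return (p+q)/2,np.linalg.norm(p-q)
E
python3 - <<'E'
from h import *
c=cam('wrist'); r=spindle(c,(325,100)); print(r); np.savez('v1.npz',o=ray(c,r['uv'])[0],d=ray(c,r['uv'])[1])
t=cam('top'); print(t['img'][240:255,222:238].min(2)); 
try: print(spindle(t,(229,247)))
except Exception as e: print(e)
E
```

```text
{'face': array([0.5386544 , 0.14562986]), 'rad': array([0.06616497, 0.06616255]), 'cross': array([0.53915874, 0.14499228]), 'deg': np.float64(-0.5485271991999179), 'uv': array([324.31704356, 100.46183032]), 'area': 1340}
[[101  98  98  99  97  91  78  57  47  46  43  46  48  42  32  33]
 [106 103 105 104  96  88  70  56  50  42  40  48  51  49  34  49]
 [112 107 109 110 102  85  65  50  49  43  42  44  48  52  51  80]
 [112 113 110 113 101  79  67  53  50  43  44  50  48  53  76 141]
 [118 118 115 114  99  80  61  53  47  44  46  45  45  62 118 200]
 [119 121 117 113  98  77  59  49  47  38  43  49  53  69 143 226]
 [123 123 122 115  98  76  62  49  43  41  44  46  52  68 144 227]
 [128 126 123 114  93  73  58  47  43  45  43  48  48  58 128 215]
 [126 130 125 112  89  73  53  45  43  40  41  49  52  54 102 188]
 [131 131 126 109  88  71  55  43  46  44  43  48  49  53  86 173]
 [129 132 126 109  80  69  54  46  43  43  46  45  53  49  79 159]
 [133 135 130 106  81  65  48  45  43  41  46  46  51  50  62 142]
 [137 133 127 106  78  64  48  42  46  43  43  45  47  49  51 127]
 [136 137 124 104  80  61  53  44  46  39  40  45  49  51  45 106]
 [135 136 125 101  73  50  46  42  41  42  39  44  49  52  52  89]]
min() iterable argument is empty
```

{"op": "arm_command", "data": {
  "xyz": [
    [0,-25,5],
    [0,-25,5],
    [0,0,0],
    [0,0,0]
  ],
  "spin": [0,0,0,0]
}}

```text
time: 4.5
tool_pos: [0.606, 0.0581, 0.371]
tool_rot: [3.141, 0.0, 2.677]
contact_force: [-0.0, 0.2, -0.3]
opening: 0.0914
grip_force: 0.0
```

```bash
python3 - <<'E'
from h import *
from scipy.spatial.transform import Rotation as R
o=observe();c=cam('wrist'); T=np.eye(4)
T[:3,:3]=R.from_euler('xyz',o['tool_rot']).as_matrix();T[:3,3]=o['tool_pos']
pw=np.linalg.inv(c['T'])@np.array([.537,.143,.09,1]); u=(c['cx']+c['fx']*pw[0]/-pw[2],c['cy']+c['fy']*pw[1]/pw[2]); print(u)
r=spindle(c,u); print(r); v=np.load('v1.npz'); print(tri((v['o'],v['d']),ray(c,r['uv'])))
print(o['time'],o['tool_pos'],(np.linalg.inv(T)@c['T']).round(4).tolist())
E
```

```text
(np.float64(378.4398462775519), np.float64(69.75492897329353))
{'face': array([0.53870752, 0.14544962]), 'rad': array([0.06705696, 0.0668436 ]), 'cross': array([0.53899193, 0.14486183]), 'deg': np.float64(-0.7194416717203328), 'uv': array([381.64722095,  71.26045016]), 'area': 1252}
(array([0.53844778, 0.14576015, 0.08876618]), np.float64(5.770351693215651e-05))
4.5 [0.6059996  0.05812467 0.37103093] [[0.0008, 0.9585, 0.285, 0.0769], [1.0, -0.0007, -0.0004, 0.0007], [-0.0002, 0.285, -0.9585, 0.0208], [0.0, 0.0, 0.0, 1.0]]
```

{"op": "arm_command", "data": {
  "xyz": [
    [2,-38,0],
    [2,-38,0],
    [2,-38,0],
    [2,-38,0],
    [2,-38,0],
    [2,-38,0],
    [2,-38,0],
    [2,-38,0],
    [4,-38,0],
    [0,0,0],
    [0,0,0]
  ],
  "spin": [0,0,0,0,0,0,0,0,0,0,0]
}}

```text
time: 5.65
tool_pos: [0.6266, -0.2841, 0.3699]
tool_rot: [3.141, -0.001, 2.677]
contact_force: [-0.1, 0.1, 0.5]
opening: 0.0915
grip_force: 0.0
```

```bash
python3 - <<'E'
from h import *
o=observe(); print(o['time'],o['tool_pos'])
c=cam('wrist'); save(c,'w3.png')
uv,P=cloud(c); m=(P[:,2]>.065)&(P[:,2]<.13)&(np.hypot(P[:,0]-.557,P[:,1]+.25)<.045); print(m.sum(),P[m].min(0),P[m].max(0))
E
```

```text
5.65 [ 0.62663579 -0.28412136  0.36988318]
1747 [ 0.53694717 -0.27439578  0.07697939] [ 0.58279101 -0.22585119  0.12159255]
```

View pics/w3.png

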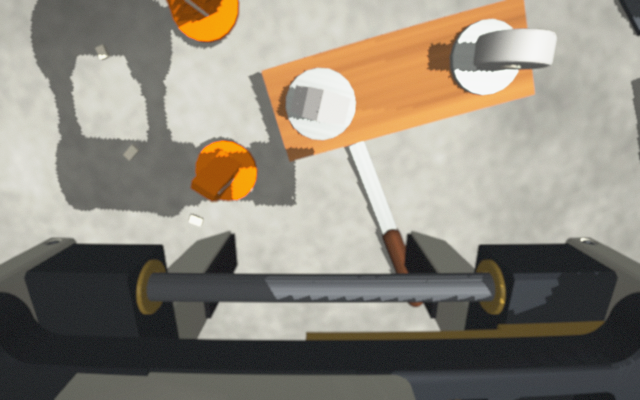

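The wrist view shows the leaf's flange at (321,103) with its panel roughly along the image's horizontal. The rosette is at (500,55) and the rack lies between them.

```bash
cat >> h.py <<'E'
def leafm(c,ctr=(.557,-.25),zf=.058):
    uv,P=cloud(c); d=np.hypot(P[:,0]-ctr[0],P[:,1]-ctr[1])
    m=(P[:,2]>zf+.012)&(d<.04); Q=P[m]
    r=cv2.minAreaRect((Q[:,:2]*1000).astype(np.float32)); print('rect mm',r,'zmax',Q[:,2].max())
    # flange: bright blob, circle fit on plane zf
    g=c['img'].astype(int); mk=((g.min(2)>100)&(np.ptp(g,2)<40)); M=np.zeros(mk.shape,np.uint8); k=(d<.05)&(P[:,2]>.0525); M[uv[k][:,1],uv[k][:,0]]=1; M&=mk.astype(np.uint8)
    h=cv2.convexHull(np.argwhere(M)[:,::-1].astype(np.int32)).reshape(-1,2)
    W=onz(c,h,zf)[:,:2]; (x,y),rr=cv2.minEnclosingCircle((W*1000).astype(np.float32)); print('flange',x,y,rr)
    return Q,h
E
python3 - <<'E'
from h import *
c=cam('wrist'); Q,h=leafm(c); cv2.imwrite('pics/crop.png',cv2.resize(c['img'][50:160,250:390,::-1],None,fx=5,fy=5,interpolation=cv2.INTER_CUBIC))
for lo in (.07,.08,.09,.1,.11):
    S=Q[(Q[:,2]>lo)&(Q[:,2]<lo+.01)]; print(lo,len(S), len(S)>4 and cv2.minAreaRect((S[:,:2]*1000).astype(np.float32)))
t=cam('scene'); Q,h=leafm(t)
E
```

```text
rect mm ((559.777587890625, -249.78884887695312), (46.184242248535156, 22.745594024658203), 49.859474182128906) zmax 0.12214211533063782
flange 634.2304077148438 -289.85693359375 114.28883361816406
0.07 114 ((560.1392822265625, -250.09637451171875), (46.141788482666016, 21.89391326904297), 49.98099136352539)
0.08 187 ((559.99462890625, -250.01034545898438), (44.42906951904297, 22.182357788085938), 50.017433166503906)
0.09 426 ((559.9231567382812, -249.99301147460938), (35.63819885253906, 22.118576049804688), 49.87385940551758)
0.1 73 ((559.791748046875, -249.75833129882812), (22.740184783935547, 22.728057861328125), 49.860347747802734)
0.11 893 ((559.9315185546875, -249.99301147460938), (22.005218505859375, 22.214847564697266), 49.574737548828125)
rect mm ((553.4090576171875, -258.970703125), (61.02692794799805, 38.879486083984375), 46.466495513916016) zmax 0.5373467274428265
flange -177.88131713867188 -345.72808837890625 777.568603515625
```

View pics/crop.png

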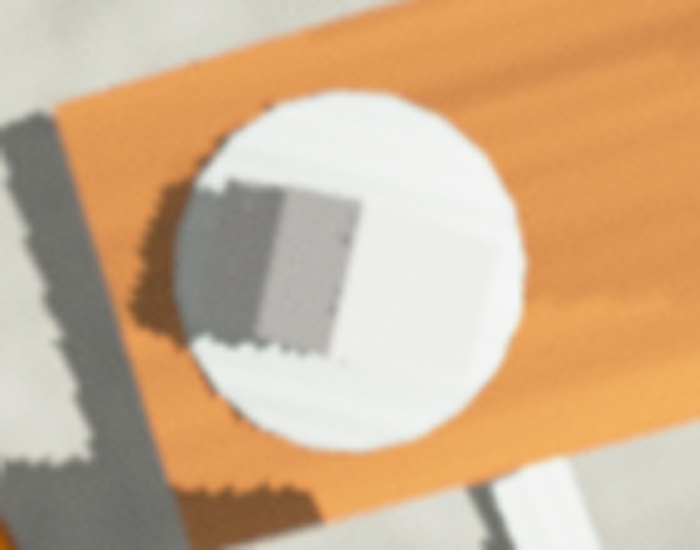

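{"op": "arm_command", "data": {
  "xyz": [
    [-5,3,-5],
    [-5,3,-5],
    [-5,3,-5],
    [-5,3,-5],
    [-5,3,-5],
    [-5,3,-5],
    [-5,3,-5],
    [-5,3,-5],
    [-5,2,-5],
    [-5,2,-5],
    [-5,2,-5],
    [-6,1,-5],
    [-6,1,-5],
    [0,0,0],
    [0,0,0]
  ],
  "spin": [-8,-8,-8,-8,-8,-8,-8,-8,-8,-8,-8,-8,-7.3,0,0]
}}

```text
time: 7.3
tool_pos: [0.5596, -0.2517, 0.3063]
tool_rot: [3.141, -0.0, 0.879]
contact_force: [1.3, 0.2, 0.4]
opening: 0.0916
grip_force: 0.0
```

```bash
python3 - <<'E'
from h import *
o=observe(); print(o['time'],o['tool_pos'],np.degrees(o['tool_rot']),o['qpos'])
c=cam('wrist'); save(c,'w4.png'); uv,P=cloud(c)
for lo in (.07,.08,.09,.11):
    m=(P[:,2]>lo)&(P[:,2]<lo+.01)&(np.hypot(P[:,0]-.56,P[:,1]+.25)<.04); S=P[m]; print(lo,len(S), len(S)>4 and cv2.minAreaRect((S[:,:2]*1000).astype(np.float32)))
m=(np.hypot(P[:,0]-.56,P[:,1]+.25)<.045)&(P[:,2]>.05); print(np.histogram(P[m,2],bins=np.arange(.046,.13,.004)), P[m,2].max())
E
```

```text
7.3 [ 0.55964719 -0.25173016  0.30625701] [ 1.79963200e+02 -1.21620977e-02  5.03370147e+01] [-5.47539596e-01  5.89104932e-01  1.40227627e+00  1.28680037e-04
  1.14954529e+00  1.44657578e-01]
0.07 109 ((573.6787719726562, -233.5380859375), (2.83516788482666, 21.417165756225586), 49.332977294921875)
0.08 354 ((572.249267578125, -235.69178771972656), (7.115169048309326, 21.830913543701172), 49.760841369628906)
0.09 546 ((568.2614135742188, -240.2864990234375), (9.43058967590332, 21.50010108947754), 51.798309326171875)
0.11 1169 ((560.1546630859375, -250.01864624023438), (22.18670654296875, 22.047243118286133), 50.099308013916016)
(array([   0,  668, 2533,  357,    0,    0,    0,    9,  224,  224,    6,
        115,  300,  245,    5,   82,  449,  484,  326,    0]), array([0.046, 0.05 , 0.054, 0.058, 0.062, 0.066, 0.07 , 0.074, 0.078,
       0.082, 0.086, 0.09 , 0.094, 0.098, 0.102, 0.106, 0.11 , 0.114,
       0.118, 0.122, 0.126])) 0.2431805291498376
```

View pics/w4.png

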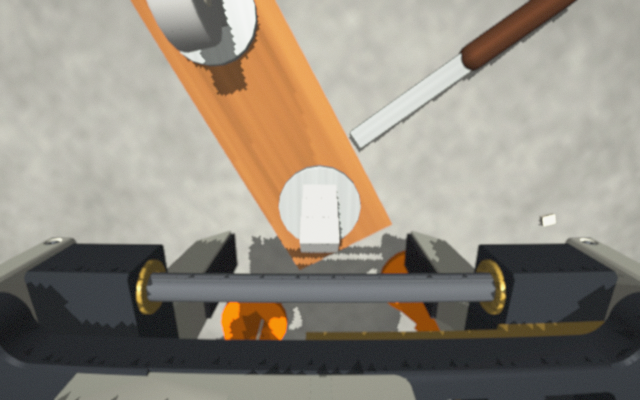

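The view confirms the leaf's panel at (320,215) lies between the fingers with its faces square to the closing line, and nothing is in the fingers' way. I'll descend and grip.

{"op": "arm_command", "data": {
  "xyz": [
    [0,1,-10],
    [0.5,1,-10],
    [0,0,-10],
    [0,0,-10],
    [0,0,-10],
    [0,0,-8],
    [0,0,-6],
    [0,0,0],
    [0,0,0]
  ],
  "spin": [0,0,0,0,0,0,0,0,0]
}}

```text
time: 8.25
tool_pos: [0.5599, -0.2508, 0.2419]
tool_rot: [3.141, -0.0, 0.874]
contact_force: [0.5, 0.2, 0.2]
opening: 0.0919
grip_force: 0.0
```

{"op": "arm_command", "data": {
  "xyz": [
    [0,0,0],
    [0,0,0],
    [0,0,0],
    [0,0,0],
    [0,0,0],
    [0,0,0],
    [0,0,0],
    [0,0,0],
    [0,0,0],
    [0,0,0]
  ],
  "spin": [0,0,0,0,0,0,0,0,0,0],
  "jaw": -1,
  "squeeze": 45
}}

```text
time: 9.25
tool_pos: [0.5598, -0.2507, 0.2417]
tool_rot: [3.142, 0.0, 0.874]
contact_force: [-1.3, 0.3, -0.2]
opening: 0.0219
grip_force: 45.0
```

{"op": "arm_command", "data": {
  "xyz": [
    [0,0,20],
    [0,0,40],
    [0,0,40],
    [0,0,20],
    [-2,36,0],
    [-2,36,0],
    [-2,36,0],
    [-2,36,0],
    [-2,36,0],
    [-2,36,0],
    [-2,36,0],
    [-2,36,0],
    [-2,36,0],
    [-1.5,36,0],
    [-1.5,35.5,0],
    [0,0,0],
    [0,0,0],
    [0,0,0]
  ],
  "spin": [0,0,0,0,3.6,3.6,3.6,3.6,3.6,3.6,3.6,3.6,3.6,3.6,3.3,0,0,0]
}}

```text
time: 11.05
tool_pos: [0.5388, 0.1441, 0.3614]
tool_rot: [-3.141, 0.001, 1.559]
contact_force: [0.5, 0.6, -2.9]
opening: 0.0218
grip_force: 45.0
```

```bash
python3 - <<'E'
from h import *
o=observe(); print(o['time'],o['tool_pos'],np.degrees(o['tool_rot']),o['grip_force'])
c=cam('wrist'); save(c,'w5.png')
uv,P=cloud(c); 
for lo in (.18,.19,.2,.21,.225):
    m=(P[:,2]>lo)&(P[:,2]<lo+.01)&(np.hypot(P[:,0]-.539,P[:,1]-.145)<.035); S=P[m]; print(lo,len(S), len(S)>4 and cv2.minAreaRect((S[:,:2]*1000).astype(np.float32)))
E
```

```text
11.05 [0.53880262 0.14411532 0.36138364] [-1.79960279e+02  3.30978385e-02  8.93166992e+01] 44.99982748646289
0.18 131 ((539.27685546875, 154.65835571289062), (2.746826171875, 41.61164474487305), 88.9191665649414)
0.19 720 ((539.2764892578125, 160.52749633789062), (14.198036193847656, 54.91457748413086), 89.91014862060547)
0.2 1138 ((540.8782958984375, 160.1030731201172), (13.495050430297852, 48.549842834472656), 88.77364349365234)
0.21 1650 ((539.3975830078125, 157.6725311279297), (38.18436050415039, 10.09549331665039), 0.40539056062698364)
0.225 375 ((539.1748046875, 145.01800537109375), (22.719646453857422, 32.71148681640625), 89.28768920898438)
```

View pics/w5.png

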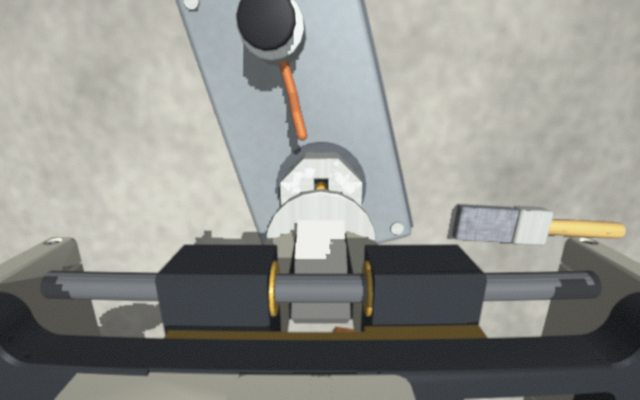

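The view shows the leaf held over the spindle at (320,200), with its panel square to the visible slot at (320,185). I'll lower it to just above the face, then feel the way in.

{"op": "arm_command", "data": {
  "xyz": [
    [0,0.6,-12],
    [0,0,-12],
    [0,0,-12],
    [0,0,-9],
    [0,0,0],
    [0,0,0]
  ],
  "spin": [0,0,0,0,0,0]
}}

```text
time: 11.7
tool_pos: [0.5389, 0.1454, 0.3165]
tool_rot: [-3.141, 0.0, 1.56]
contact_force: [-0.4, -0.2, -3.5]
opening: 0.0216
grip_force: 45.0
```

{"op": "arm_command", "data": {
  "xyz": [
    [0,0,-2],
    [0,0,-2],
    [0,0,-2],
    [0,0,-2],
    [0,0,-2],
    [0,0,-2],
    [0,0,0],
    [0,0,0]
  ],
  "spin": [0,0,0,0,0,0,0,0]
}}

```text
time: 12.5
tool_pos: [0.5388, 0.1454, 0.3047]
tool_rot: [3.142, 0.0, 1.56]
contact_force: [1.5, -0.4, -2.2]
opening: 0.0217
grip_force: 45.0
```

{"op": "arm_command", "data": {
  "xyz": [
    [0,0,-2],
    [0,0,-2],
    [0,0,-2],
    [0,0,-2],
    [0,0,-2],
    [0,0,0],
    [0,0,0]
  ],
  "spin": [0,0,0,0,0,0,0]
}}

```text
time: 13.2
tool_pos: [0.5388, 0.1454, 0.2947]
tool_rot: [3.142, 0.0, 1.56]
contact_force: [0.6, 0.1, -1.8]
opening: 0.022
grip_force: 45.0
```

{"op": "arm_command", "data": {
  "xyz": [
    [0,0,-2],
    [0,0,-2],
    [0,0,-2],
    [0,0,-2],
    [0,0,-2],
    [0,0,-2],
    [0,0,0],
    [0,0,0]
  ],
  "spin": [0,0,0,0,0,0,0,0]
}}

```text
time: 14.0
tool_pos: [0.5389, 0.1454, 0.283]
tool_rot: [3.141, -0.0, 1.56]
contact_force: [-1.4, -0.3, 4.5]
opening: 0.0217
grip_force: 45.0
```

{"op": "arm_command", "data": {
  "xyz": [
    [0,0,-1],
    [0,0,-1],
    [0,0,0],
    [0,0,0],
    [0,0,0]
  ],
  "spin": [0,0,0,0,0]
}}

```text
time: 14.5
tool_pos: [0.5389, 0.1454, 0.2817]
tool_rot: [3.14, -0.0, 1.56]
contact_force: [-2.4, -0.1, 10.2]
opening: 0.0223
grip_force: 45.0
```

{"op": "arm_command", "data": {
  "xyz": [
    [0,0,-1],
    [0,0,-1],
    [0,0,0],
    [0,0,0],
    [0,0,0],
    [0,0,0]
  ],
  "spin": [0,0,0,0,0,0]
}}

```text
time: 15.1
tool_pos: [0.5387, 0.1454, 0.2816]
tool_rot: [3.139, -0.0, 1.56]
contact_force: [-6.7, -1.9, 23.5]
opening: 0.0218
grip_force: 45.0
```

```bash
python3 - <<'E'
from h import *
o=observe(); print(o['time'],o['tool_pos'],o['contact_force'],o['torque'])
for n,z in (('wrist',1),('scene',3)):
    c=cam(n); uv,P=cloud(c)
    m=(np.hypot(P[:,0]-.5387,P[:,1]-.145)<.036)&(P[:,2]>.075)&(P[:,2]<.125); print(n,np.histogram(P[m,2],bins=np.arange(.076,.126,.003))[0])
    a=c['img'][130:230,330:480] if n=='scene' else c['img'][100:300,170:470]
    cv2.imwrite(f'pics/f_{n}.png',cv2.resize(a[:,:,::-1],(750,500) if z==3 else (600,400),interpolation=cv2.INTER_CUBIC))
E
```

```text
15.1 [0.53870759 0.14543216 0.28161896] [-6.72955016 -1.86163397 23.48535349] [-0.36884625  1.78625164 -0.01368256]
wrist [ 118  121  113  133  826  129 1207 1754    2   32   62   98  137  167
  469  505]
scene [ 28  13  23  23  41  28  42 118  17   0   0   2   1   2  12  11]
```

View pics/f_scene.png

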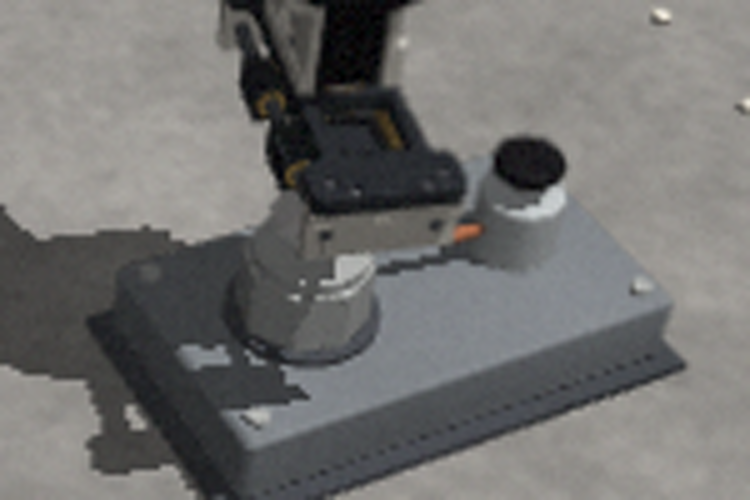

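View pics/f_wrist.png

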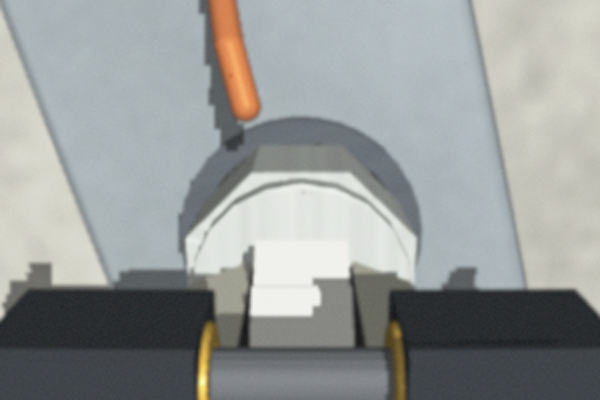

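Both views show the flange flat and centred on the spindle. The TCP stopped at 0.2816 m while the force rose to 23 N, and the plunger is up. Handing in.

```bash
python3 -c "
from cell import *
print(hand_in())"
```

```text
the job is handed in; nothing more can be done
None
```

I pressed the blower to its stop and let it spring back. The leaf carving is meshed in the spindle and held home with about 23 N of push and 45 N of grip; I handed the job in at about 15 s, and no verdict came back.

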